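Clamp a split bush with the jig's ratchet clamp, collar it and unlock the clamp

ROBOT

A 6-joint arm with a two-finger parallel gripper is mounted at the origin on the work surface. World frame = base frame: x ahead of the robot, y to its left, z up, the work surface at z = 0. Lengths are in m, angles in rad, forces in N, time in s.
With the tool pointing down it reaches from about 0.225 to 0.875 m from the base axis. Payload 3.4 kg.
Tool frame: the origin (TCP) lies midway between the tips of the shut fingers; the grasp point (between the pads) lies 19 mm behind it; z points along the fingers, y is the direction in which the jaws open and shut (so a half turn about z gives the same grasp; the last joint's range is limited). The gripper opens to 85 mm and grips with 20 to 120 N. Pads are 22 mm wide; open, the fingers measure 114 mm over their backs; the gripper's body (76 mm by 85 mm) begins 54 mm behind the grasp point. The pads swing forward as they close: fully open they stand 13 mm farther back than shut.
Start: joints at [-1.384, 0.276, 1.505, -0, 1.361, -0.121], TCP at [0.174, -0.548, 0.231] pointing down, gripper open.
Joint ranges: [-2.89, 2.89], [-0.75, 2.08], [0.22, 2.7], [-1.18, 4.32], [0.11, 2.71], [-2.7, 2.7]. Speed limits (rad/s): [2.57, 2.57, 3.14, 3.14, 3.14, 3.14].

INTERFACE

Orientations are given as a rotation vector (axis times angle).
In Python, from station import * gives the robot as it stands. Calls block until the motion is done:
- move_pose(position, orientation): joint-space move of the TCP to a pose.
- move_l(position, v=0.15, attitude=None): straight line of the TCP; attitude=None keeps the orientation; v is the mean speed in m/s.
- movej(angles): joint-space move.
- grip(opening): opening from 0.0 (shut) to 1.0 (fully open); the grip force is fixed at half the most; returns when the fingers have stopped.
- hold(seconds).
- solve_ik(position, orientation): joint angles nearest the present ones, or None.
- read_state(): the state.
- snapshot(name): name is "side" or "top" or "wrist"; returns the picture (400x640x3 uint8, red, green, blue); there is no depth.
- camera_params(name): a dict with "intrinsics" (3x3 intrinsics, pixels), "k1" (the pictures are not rectified: a ray, as slopes to the right and down, at radius r is drawn at 1 + k1 r^2 times it, then the intrinsics apply), "R" (3x3) and "t" (3): a world point X has camera coordinates R X + t; the wrist camera has in their place "T_tool_cam" (4x4, takes a point from camera to tool coordinates, whose origin is the TCP and whose axes are the flange's). Camera axes: x right, y down, z forward; pixel columns grow to the right and rows downward; lengths in m; the calibration is good to about 2 mm. A picture is of the moment at which its call begins: read the wrist's pose just before it. camera_params takes no time and is no camera call.
A pose or a line that the arm cannot do raises PlanningError and nothing moves.
- close_job(): hands the job in, once; it reports no verdict.
The state is a dict: "clock": time; "joint_pos": joint angles; "dq": joint speeds; "tau": joint torques, N m; "position": TCP position; "tool_rot": TCP orientation; "contact_force": force on the tool from outside, world axes, zero at the start; "moment": the same for the moment, N m; "width": opening from 0.0 (shut) to 1.0 (fully open).
Only numpy, scipy, OpenCV 4.12 (cv2) and the standard library are available. Lean on these libraries where they do the work, as an engineer would, in place of code of your own. Each camera call takes 0.05 s, during which the arm holds its last target.

TASK

In the jig on the bench a split brass bush stands with its two halves sprung apart. Close the ring handles of the jig's ratchet clamp click by click until the clamp by itself holds the halves shut, and no tighter than that, for too many clicks crush the bush; let go, and push the plain steel collar down over the neck of the bush until it sits fully on the shoulder. Then press the clamp's moving ring down, gently, so that the springy leg is not bent for good, until the ratchet teeth let go, swing that handle well open so that the collar alone holds the halves together, and leave the other things on the bench where they are.

Things in the scene. Friction and masses are not known exactly. Their poses are not given: they have to be found in the camera images.
- jig: Fixed assembly jig: dark steel base plate 180 x 94 x 12 mm. Origin on the bench, under the clamp's pivot screw; z up. A ring-handled steel clamp (200 mm, like big locking forceps) lies level, 36 mm above the bench: bowed jaws along the jig's +x around the brass bush at x = 52 mm, handle rings at -x past the plate's end (x = -92 mm), over bare bench.
- fixed_ring (a point): Centre of the fixed ring's top, at (-120, +29) mm in the jig's frame. This half of the clamp is screwed to the jig; its jaw lies on the -y side of the bush. The other half turns about the pivot: jaw on the +y side, ring on the -y side.
- ring (a point): Centre of the moving ring, at its top (39.5 mm above the bench). 7 mm round steel, 34 mm outside, 20 mm inside, 123 mm from the pivot: at (-120, -29) mm in the jig's frame with the clamp at 0 and its leg unbent. To close, push it from outside towards the fixed ring (jig's +y, in an arc about the pivot) with fingertips let down beside it; only the bench lies below it.
- clamp (a joint): Angle of the moving jaw about the upright pivot, rad; grows as it opens (ring swings to the jig's -y), to 0.32. It touches the shut bush at about 0 (its screwed-in pad differs from jig to jig: -0.07 to 0.07), the open bush 0.10 sooner, and stays where left unless the bush pushes it. The leg is springy (24 Nm/rad in plane): the ring goes on past that, squeezing harder. At the end: above 0.12.
- teeth (a point): Underside of the springy ratchet bar that reaches from the fixed leg over the moving one, 88 mm from the pivot. Six teeth 5 mm apart: a click each 0.057 rad, 7 mm at the ring. First click: ring 0.08 to 0.16 rad short of its place at 0; the teeth differ by 2.5 mm either way from jig to jig. Riding up a tooth takes 5 to 15 N at the ring, falling off at the click; it holds from 1 mm past that.
- handle (a joint): Downward bend of the moving leg, rad: 0 unbent, grows as the ring is pressed down (0.01 rad is 1 mm at the ring and takes 2.7 N). Locked it reads about 0.005. Pressed straight down to about 0.025 (6 N; sooner if pushed outward too) the teeth let go; kept at 0.03 to 0.045, the ring can be swung out past all teeth, dragged by the pressing fingertips; above 0.08 (20 N) the leg is bent for good.
- bush_half (a joint): Gap between the bush halves, m: 0.005 at the start, 0 shut; while clamped, shut means under 0.5 mm. The half on the jig's +y side slides along y; a spring parts them with 6 N (open) to 8 N (shut). The bush is crushed if the jaw presses with over 27 N: the first click that holds it shut gives 7 to 23 N, each further click 14 N more.
- neck (a point): Centre of the top of the bush's neck when shut, 66 mm above the bench, at (52, 0) mm in the jig's frame. Neck 24 mm in diameter, 16 mm high, its top 3 mm tapered to 19 mm. Shoulder below it: top of the 40 (x) x 28 (y) mm bush block, 50 mm above the bench. The jaws stay below 44 mm.
- collar: Retaining collar, a plain steel tube ring standing on the bench: 36 mm outside, 25.6 mm bore, 20 mm high, about 90 g. Origin at the centre of its lower face, z along its axis. Seated, it stands with its lower end 50 mm above the bench. Hold it by its upper part, so that the fingertips stay above its lower edge.
- collar_mid (a point): Centre of the collar, halfway up its bore, 10 mm from either end; seated, it is 60 mm above the bench. Either end may be down.
- washer: Bystander: thick steel washer lying flat, 40 mm outside, 17 mm hole, 6 mm high. Origin at the centre of its underside.
- spacer: Bystander: solid stepped steel spacer standing upright, 26 mm in diameter, 34 mm high. Origin at the centre of its underside.
- screwdriver: Bystander: screwdriver 200 mm long, black handle, lying on the far side of the jig.
- oiler: Bystander: white oil bottle, 48 mm in diameter, 125 mm high. Origin at the centre of its underside.
- finished: Bystander: a finished bush, brass block 40 x 28 x 36 mm with its steel collar on top, 56 mm high in all. Origin at the centre of its underside.
- gauge: Bystander: flat steel gauge bar, 90 x 22 x 9 mm, lying left of the jig, near the oil bottle.
Not all that is in view belongs to the job. What is shaped like the collar but red is not meant.

How it is judged:
By the outcome, as a careful person would: the job done as asked, in the order asked, and still so for the second after the job is handed in, with the robot touching nothing.
It also fails if it takes over 72 s, if anything falls off the work surface, if the arm or the gripper's body presses on something with over 40 N, if the wrist force passes 120 N, or if a joint passes its speed limit or range.

## Working session

There is one attempt and no reset: what is moved stays moved. The work goes in short steps, each a Python script; the robot and the scene stay as the last script left them, time stands still between calls to the robot, and variables do not carry over. Pictures are saved under pics/ and viewed, and the job is handed in when it is done.

```bash
ls; mkdir -p pics; python3 - <<'E'
from station import *
import cv2,json
s=read_state()
print({k:(v if isinstance(v,float) else [round(float(x),3) for x in v]) for k,v in s.items()})
for n in ["side","top","wrist"]:
    im=snapshot(n); cv2.imwrite(f"pics/{n}0.png",im[:,:,::-1])
    print(n,camera_params(n))
E
```

```text
pics
{'clock': 0.0, 'joint_pos': [-1.384, 0.277, 1.506, -0.0, 1.361, -0.121], 'dq': [-0.0, 0.001, 0.001, -0.001, -0.0, 0.002], 'tau': [0.0, -41.678, -24.581, -0.0, 0.011, -0.0], 'position': [0.174, -0.547, 0.23], 'tool_rot': [-3.103, -0.481, 0.0], 'contact_force': [0.357, 0.184, -0.239], 'moment': [0.008, -0.008, -0.03], 'width': 1.0016654005082937}
side {'intrinsics': array([[502.63700963,   0.        , 313.03908111],
       [  0.        , 502.63700963, 200.77601193],
       [  0.        ,   0.        ,   1.        ]]), 'k1': -0.03963342907378686, 'R': array([[ 0.94767668, -0.31909682,  0.00928051],
       [-0.15270165, -0.47865081, -0.86462455],
       [ 0.28034107,  0.81796737, -0.50233282]]), 't': array([-0.57454814,  0.15076888,  1.29716237])}
top {'intrinsics': array([[513.93910117,   0.        , 318.81182817],
       [  0.        , 513.93910117, 199.3650296 ],
       [  0.        ,   0.        ,   1.        ]]), 'k1': 0.044382261750632784, 'R': array([[ 0.01561992, -0.99984151,  0.0085426 ],
       [-0.98092036, -0.016979  , -0.19366712],
       [ 0.19378147, -0.00535454, -0.98103011]]), 't': array([-0.0038319 ,  0.61835805,  1.19219997])}
wrist {'intrinsics': array([[311.28634947,   0.        , 312.71045568],
       [  0.        , 311.28634947, 197.48755072],
       [  0.        ,   0.        ,   1.        ]]), 'k1': -0.006987049058019344, 'T_tool_cam': array([[ 3.80199058e-04, -9.48291400e-01, -3.17400814e-01,
         8.08529263e-02],
       [ 9.99999832e-01,  4.99644767e-04, -2.94926280e-04,
         7.46641207e-04],
       [ 4.38263710e-04, -3.17400649e-01,  9.48291430e-01,
        -1.43351160e-01],
       [ 0.00000000e+00,  0.00000000e+00,  0.00000000e+00,
         1.00000000e+00]])}
```

View pics/side0.png

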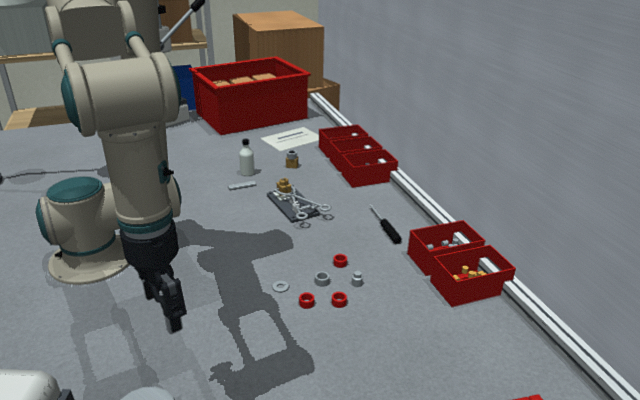

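View pics/top0.png

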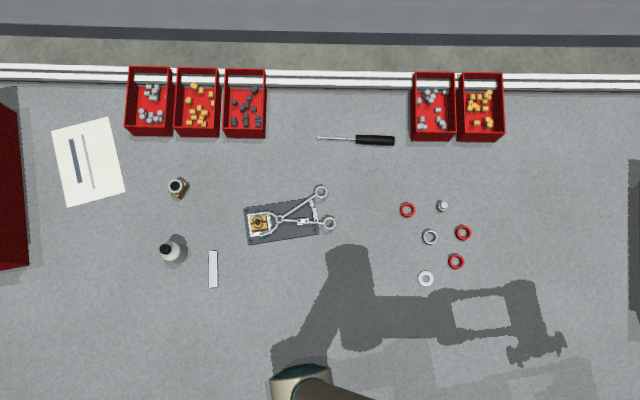

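View pics/wrist0.png

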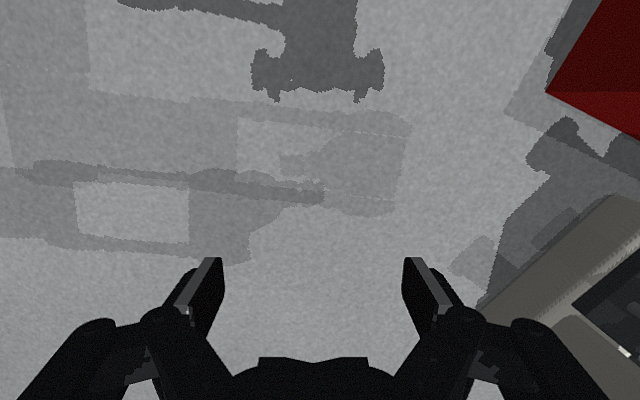

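The side and top views show the jig with its bush to the left (top view px 258,223). The clamp rings are to the right: the moving one at (320,191), farther from the robot, and the fixed one at (330,223). The plain collar is at (430,237), among red ones, with the washer at (426,279) and the spacer at (443,206). Next I'll cast rays.

```bash
cat > h.py <<'E'
from station import *
import numpy as np, cv2
from scipy.spatial.transform import Rotation as Ro
def ray(name,uv,pose=None):
    c=camera_params(name)
    p=cv2.undistortPoints(np.array([[uv]],float),c["intrinsics"],np.array([c["k1"],0,0,0]))[0,0]
    d=np.array([p[0],p[1],1.0])
    if name=="wrist":
        T=c["T_tool_cam"]; P,rv=pose; Rt=Ro.from_rotvec(rv).as_matrix()
        o=np.array(P)+Rt@T[:3,3]; d=Rt@T[:3,:3]@d
    else:
        o=-c["R"].T@c["t"]; d=c["R"].T@d
    return o,d/np.linalg.norm(d)
def onz(name,uv,z,pose=None):
    o,d=ray(name,uv,pose); return o+d*(z-o[2])/d[2]
def proj(X,name,pose=None):
    c=camera_params(name)
    if name=="wrist":
        T=c["T_tool_cam"]; P,rv=pose; Rt=Ro.from_rotvec(rv).as_matrix()
        x=T[:3,:3].T@(Rt.T@(np.array(X)-P)-T[:3,3])
    else: x=c["R"]@np.array(X)+c["t"]
    s=x[:2]/x[2]; s=s*(1+c["k1"]*(s@s)); K=c["intrinsics"]; return s*[K[0,0],K[1,1]]+K[:2,2]
def down(yaw):  # tool z down; tool y (jaw axis) at world angle yaw+90deg... x axis at yaw
    R=np.array([[np.cos(yaw),np.sin(yaw),0],[np.sin(yaw),-np.cos(yaw),0],[0,0,-1]])
    return Ro.from_matrix(R).as_rotvec()
def snap(name,fn=None):
    s=read_state(); im=snapshot(name)[:,:,::-1].copy()
    if fn: cv2.imwrite("pics/"+fn,im)
    return im,(np.array(s["position"]),np.array(s["tool_rot"]))
def st():
    s=read_state(); return s["clock"],np.round(s["position"],4),np.round(s["contact_force"],2),round(s["width"],3)
E
python3 - <<'E'
from h import *
for n,uv,z in [("fixring",(330,223),.0395),("movring",(320,191),.0395),("bush",(258,223),.062),("collar",(430,237),.02),("washer",(426,279),.006),("spacer",(443,206),.034),("pivot",(280,219),.04)]:
    print(n,np.round(onz("top",uv,z),3))
print(Ro.from_rotvec(read_state()["tool_rot"]).as_matrix().round(2))
E
python3 -c "
import cv2;a=cv2.imread('pics/top0.png');cv2.imwrite('pics/tc.png',cv2.resize(a[170:300,230:480],None,fx=3.2,fy=3.2,interpolation=2))"
```

```text
fixring [ 0.564 -0.022  0.04 ]
movring [0.644 0.004 0.04 ]
bush [0.557 0.152 0.062]
collar [ 0.536 -0.271  0.02 ]
washer [ 0.433 -0.261  0.006]
spacer [ 0.612 -0.302  0.034]
pivot [0.572 0.101 0.04 ]
[[ 0.95  0.3  -0.  ]
 [ 0.3  -0.95  0.  ]
 [ 0.   -0.   -1.  ]]
```

View pics/tc.png

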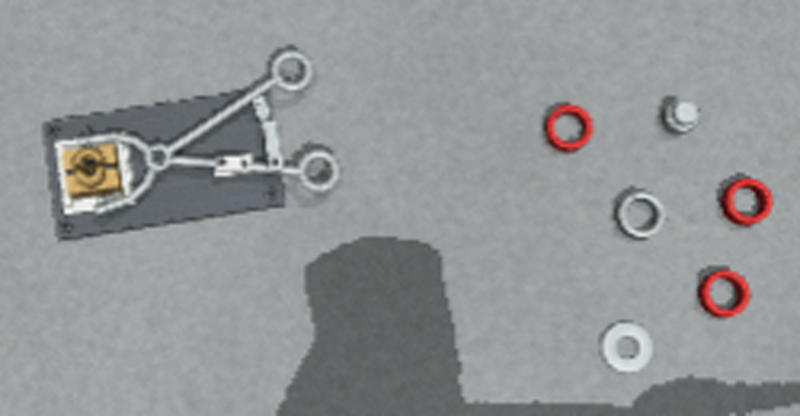

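```bash
python3 - <<'E'
from h import *
move_pose([0.54,0.065,0.17],down(0.1)); print(st(),read_state()["joint_pos"])
im,p=snap("wrist","w1.png"); 
cv2.imwrite("pics/w1b.png",cv2.resize(im[0:300,100:540],None,fx=1.8,fy=1.8,interpolation=cv2.INTER_CUBIC)); print(p)
np.save("w1.npy",np.r_[p[0],p[1]])
E
```

```text
(2.6917, array([0.5402, 0.0642, 0.1701]), array([-0.43, -0.25,  0.99]), 1.002) [-9.33873564e-03  2.71544766e-01  1.66997177e+00 -3.97316810e-04
  1.19976302e+00  1.46256147e+00]
(array([0.54024667, 0.06422269, 0.17007059]), array([3.13735386e+00, 1.55489073e-01, 4.56731258e-04]))
```

View pics/w1b.png

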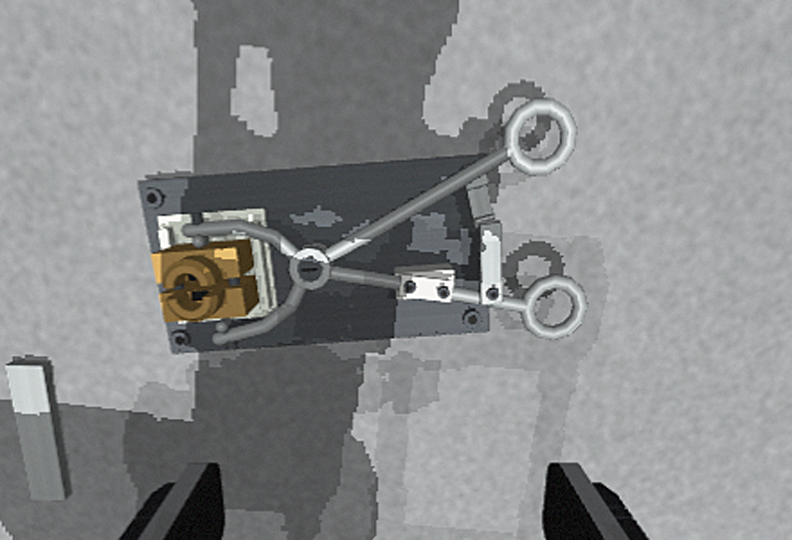

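```bash
python3 - <<'E'
from h import *
im=cv2.imread("pics/w1.png"); v=np.load("w1.npy"); p=(v[:3],v[3:])
g=cv2.cvtColor(im,cv2.COLOR_BGR2GRAY); 
R={}
for n,c in [("mov",(400.6,75.6)),("fix",(407.8,169.4))]:
    x0,y0=int(c[0])-28,int(c[1])-28
    sub=cv2.resize(g[y0:y0+56,x0:x0+56],None,fx=4,fy=4,interpolation=cv2.INTER_CUBIC)
    cs=cv2.HoughCircles(sub,cv2.HOUGH_GRADIENT,1,400,param1=150,param2=15,minRadius=60,maxRadius=92)
    print(n,cs); cx,cy=cs[0,0,:2]/4+[x0,y0]; print(cx,cy,onz("wrist",(cx,cy),.036,p)); R[n]=onz("wrist",(cx,cy),.036,p)
pv=onz("wrist",(310/1.8+100-.2,268/1.8-.2),.041,p); print("pivot",pv)
d=R["fix"]-pv; print("dist",np.hypot(*d[:2]),np.hypot(*(R["mov"]-pv)[:2]), "expect .1235")
yaw=np.arctan2(d[1],d[0])-np.arctan2(.029,-.120); print("yaw",yaw%6.283)
m=R["mov"]-pv
jy=yaw; J=lambda q:np.array([[np.cos(jy),np.sin(jy)],[-np.sin(jy),np.cos(jy)]])@q[:2]
print("mov in jig",J(m), "angle rel closed",np.arctan2(*J(m)[::-1])-np.arctan2(-.029,-.120))
# plate corners z=.012
for c in [(138,181),(172,352),(489,332)]:
    print("corner",c,J(onz("wrist",(c[0]/1.8+100,c[1]/1.8),.012,p)-pv))
for c in [(250,282),(160,300),(193,283)]:
    print("bush",c,J(onz("wrist",(c[0]/1.8+100,c[1]/1.8),.05,p)-pv))
E
python3 -c "
import cv2;a=cv2.imread('pics/w1.png');cv2.imwrite('pics/w1c.png',cv2.resize(a[90:210,165:290],None,fx=5,fy=5,interpolation=2))"
```

```text
mov [[[116.5 109.5  80.3]]]
401.125 74.375 [ 6.43241827e-01 -2.30019144e-04  3.60000000e-02]
fix [[[117.5 117.5  68.3]]]
408.375 170.375 [ 0.56324184 -0.02220984  0.036     ]
pivot [0.57160463 0.10235181 0.041     ]
dist 0.12484206594632252 0.12511962493967896 expect .1235
yaw 1.7406941107235196
mov in jig [-0.11322727 -0.05324009] angle rel closed 0.2024089336794601
corner (138, 181) [ 0.08730055 -0.04614062]
corner (172, 352) [0.08731262 0.04670274]
corner (489, 332) [-0.09194875  0.04759545]
bush (250, 282) [0.02775723 0.00335543]
bush (160, 300) [0.07219421 0.00894158]
bush (193, 283) [0.05489146 0.0019012 ]
```

View pics/w1c.png

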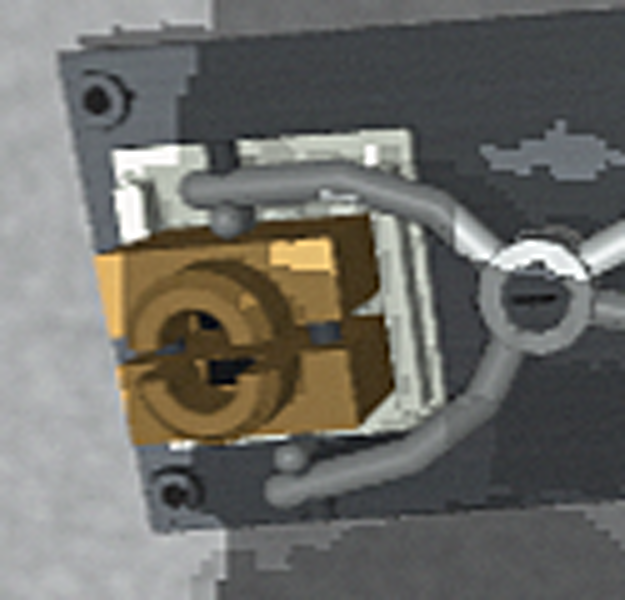

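```bash
cat >> h.py <<'E'
PV=np.array([.5716,.1024]); JY=1.741; RJ=np.array([[np.cos(JY),-np.sin(JY)],[np.sin(JY),np.cos(JY)]])
def jw(x,y,z): return np.r_[PV+RJ@np.array([x,y]),z]
PH=np.pi+np.arctan2(.029,.120)
def fpose(th,off,z,r=.1235):
    f=PH+th; c=r*np.array([np.cos(f),np.sin(f)])+off*np.array([-np.sin(f),np.cos(f)])
    return jw(*c,z),down((JY+f+np.pi)%(2*np.pi))
def tang(th):
    f=PH+th; return RJ@np.array([-np.sin(f),np.cos(f)])
def ftan(th,n=3,dt=.01):
    a=[]
    for _ in range(n):
        a.append(read_state()["contact_force"]); hold(dt)
    a=np.mean(a,0); return a[:2]@tang(th),a[2]
E
python3 - <<'E'
from h import *
P,r=fpose(.2,.031+.012,.09); move_pose(P,r); print(st())
grip(0.0); print(st())
P,r=fpose(.2,.031+.012,.022); move_l(P,.12); print(st())
t=read_state()["clock"]
b=ftan(.2); print(b)
P,r=fpose(.2,.031+.008,.022); move_l(P,.08,r); print(st()[0]-t,st(),P,ftan(.2))
im,p=snap("wrist","w2.png")
E
```

```text
(4.5917, array([0.6773, 0.0255, 0.0901]), array([ 0.21, -0.46, -0.01]), 0.998)
(5.3583, array([0.6774, 0.0255, 0.09  ]), array([-0.38,  0.33, -0.08]), 0.0)
(6.075, array([0.678 , 0.0255, 0.0224]), array([-0.57,  0.24,  0.75]), 0.002)
(np.float64(-0.4043423480511927), np.float64(0.4443073156101655))
0.27499999999999947 (6.35, array([0.6743, 0.023 , 0.0229]), array([-0.07,  0.07, -0.03]), 0.003) [0.67410394 0.02324071 0.022     ] (np.float64(0.1321569186519287), np.float64(0.14743439296923413))
```

View pics/w2.png

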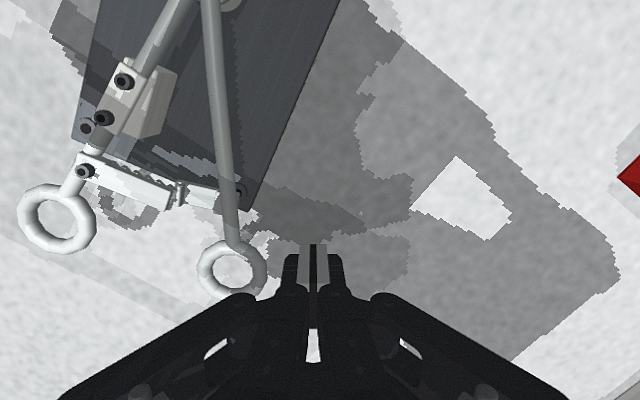

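```bash
cat >> h.py <<'E'
OFF=.0315
def push(th0,th1,step,z=.022,drop=2.5,fmax=20,base=0.,stop_click=True):
    """step in m at ring; returns th, log"""
    th=th0; pk=0; log=[]
    while th>th1:
        th=max(th-step/.1235,th1)
        P,r=fpose(th,OFF,z); move_l(P,.05,r)
        s=read_state(); f=s["contact_force"][:2]@tang(th)-base
        a=(np.array(s["position"][:2])-PV); 
        log.append((s["clock"],th,f,s["contact_force"][2]))
        print("%.2f th %.4f f %.2f fz %.2f  err_mm %.2f"%(s["clock"],th,f,s["contact_force"][2],(s["position"][:2]-P[:2])@tang(th)*1e3))
        if f>fmax: print("FMAX"); break
        if stop_click and pk-f>drop and pk>3.5: print("CLICK? peak",pk,"->",f); break
        pk=max(pk,f)
    return th
E
python3 - <<'E'
from h import *
push(.26,.12,.0015)
E
```

```text
6.67 th 0.2479 f -0.36 fz -0.16  err_mm 0.07
6.92 th 0.2357 f -0.20 fz -0.40  err_mm -0.05
7.17 th 0.2236 f 0.13 fz 0.33  err_mm -0.11
7.42 th 0.2114 f 1.11 fz 0.58  err_mm -0.11
7.67 th 0.1993 f 0.11 fz 0.17  err_mm -0.11
7.92 th 0.1871 f 0.29 fz -0.69  err_mm -0.02
8.18 th 0.1750 f 0.20 fz -0.64  err_mm 0.10
8.43 th 0.1628 f 1.32 fz -1.08  err_mm 0.21
8.68 th 0.1507 f 1.65 fz -1.14  err_mm 0.32
8.93 th 0.1385 f -1.27 fz -0.11  err_mm -1.12
9.18 th 0.1264 f 0.63 fz 0.02  err_mm -0.57
9.43 th 0.1200 f -0.36 fz 0.40  err_mm -0.15
```

```bash
python3 - <<'E'
from h import *
im,p=snap("wrist","w3.png"); print(ftan(.12,6))
for th in (.10,.12,.14): print(th,proj(np.r_[fpose(th,0,.036)[0]],"wrist",p), p[0]-fpose(.12,OFF,.022)[0])
cv2.imwrite("pics/w3b.png",cv2.resize(im[120:320,0:400],None,fx=2,fy=2,interpolation=2))
E
```

```text
(np.float64(-0.06306855540022194), np.float64(-0.16495773742499775))
0.1 [243.30763894 272.41943881] [-1.16383922e-04 -9.44497620e-05 -3.09454522e-05]
0.12 [248.48982643 272.47309769] [-1.16383922e-04 -9.44497620e-05 -3.09454522e-05]
0.14 [253.66613515 272.43606757] [-1.16383922e-04 -9.44497620e-05 -3.09454522e-05]
```

View pics/w3b.png

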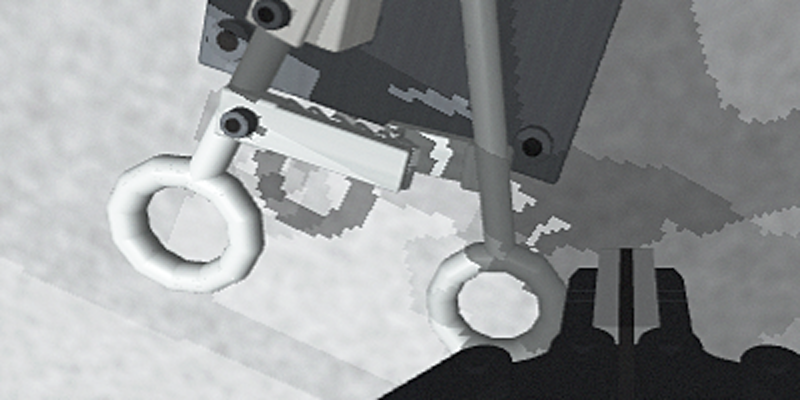

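The moving ring is at about (248,270), exactly where θ=0.12 predicts, so the offset is calibrated. I'll go on in finer steps.

```bash
python3 - <<'E'
from h import *
push(.12,.05,.0008)
E
```

```text
9.78 th 0.1135 f 0.25 fz -0.83  err_mm 0.16
10.03 th 0.1070 f 1.53 fz -0.51  err_mm 0.39
10.28 th 0.1006 f 3.15 fz -0.54  err_mm 0.44
10.53 th 0.0941 f 3.88 fz -1.88  err_mm 0.42
10.78 th 0.0876 f 5.01 fz -1.96  err_mm 0.63
11.03 th 0.0811 f 3.85 fz -1.67  err_mm 0.13
11.28 th 0.0747 f 4.58 fz -2.25  err_mm -0.08
11.53 th 0.0682 f 0.70 fz 0.31  err_mm -0.87
CLICK? peak 5.007358284381812 -> 0.699249214390873
```

```bash
python3 - <<'E'
from h import *
print(ftan(.068,6),st())
im,p=snap("wrist","w4.png")
cv2.imwrite("pics/w4b.png",cv2.resize(im[120:320,0:400],None,fx=2,fy=2,interpolation=2))
E
```

```text
(np.float64(1.1801564756967842), np.float64(-0.2627702792482074)) (11.575, array([0.6555, 0.0065, 0.0221]), array([ 0.77,  0.07, -0.15]), -0.0)
```

View pics/w4b.png

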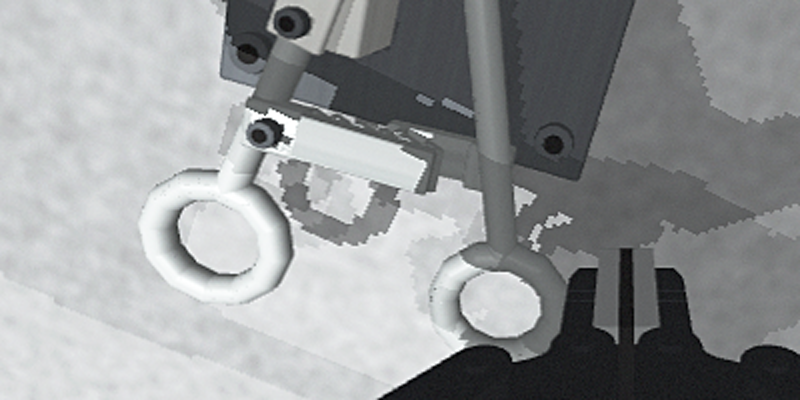

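```bash
python3 - <<'E'
from h import *
th=push(.0682,.03,.0012)
push(th,-.01,.0005)
print(ftan(0,5))
E
```

```text
11.88 th 0.0585 f 2.51 fz -0.00  err_mm 0.12
12.12 th 0.0488 f 5.06 fz 0.07  err_mm 0.52
12.38 th 0.0391 f 4.47 fz -0.61  err_mm 0.72
12.62 th 0.0300 f 6.30 fz -0.60  err_mm 1.26
12.88 th 0.0260 f 5.41 fz -0.54  err_mm 1.48
13.12 th 0.0219 f 7.24 fz -2.37  err_mm 1.73
13.38 th 0.0179 f 6.68 fz -1.74  err_mm 2.10
13.62 th 0.0138 f 5.77 fz -2.01  err_mm 1.29
13.88 th 0.0098 f 2.73 fz -1.83  err_mm -0.09
CLICK? peak 7.238899841506813 -> 2.7250728418000754
(np.float64(2.764151223923909), np.float64(-1.012471385732498))
```

```bash
cat >> h.py <<'E'
def backoff(th,z=.022):
    for k in (.001,.002,.006):
        P,r=fpose(th,OFF+k,z); move_l(P,.06,r); print("back %.0f mm"%(k*1e3),ftan(th,2))
def look(fn):
    P,r=fpose(.06,OFF+.008,.10); move_l([*read_state()["position"][:2],.10],.3)
    move_pose(jw(8,0,90)*[1,1,1] if False else jw(.008,0,.088),down(JY))
    hold(.1); im,p=snap("wrist",fn)
    u=proj(jw(.052,0,.060),"wrist",p); print(u,st())
    x,y=int(u[0])-50,int(u[1])-45
    cv2.imwrite("pics/"+fn.replace(".","z."),cv2.resize(im[y:y+90,x:x+100],None,fx=6,fy=6,interpolation=cv2.INTER_CUBIC))
E
python3 - <<'E'
from h import *
backoff(.0098); look("w5.png")
E
```

```text
back 1 mm (np.float64(-0.2850173523060505), np.float64(0.4750549845830532))
back 2 mm (np.float64(-0.27559766622942716), np.float64(-0.5170093072318312))
back 6 mm (np.float64(0.07856396877624375), np.float64(-0.714967522718513))
[312.66922987 161.49320858] (15.8833, array([0.5712, 0.1094, 0.0876]), array([ 0.23, -0.36,  0.63]), -0.001)
```

View pics/w5z.png

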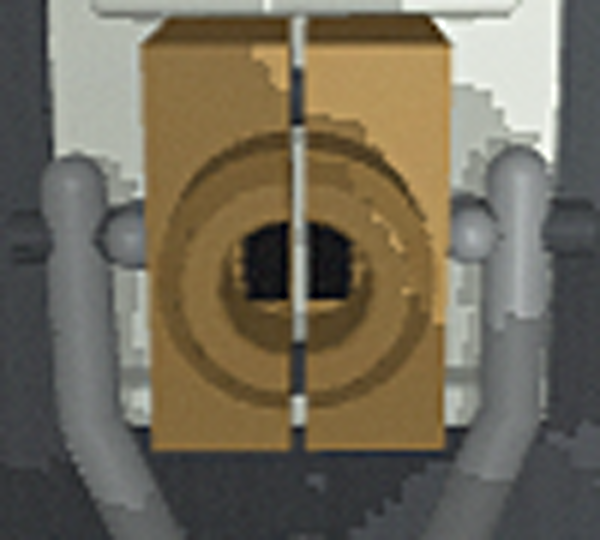

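View pics/w5.png

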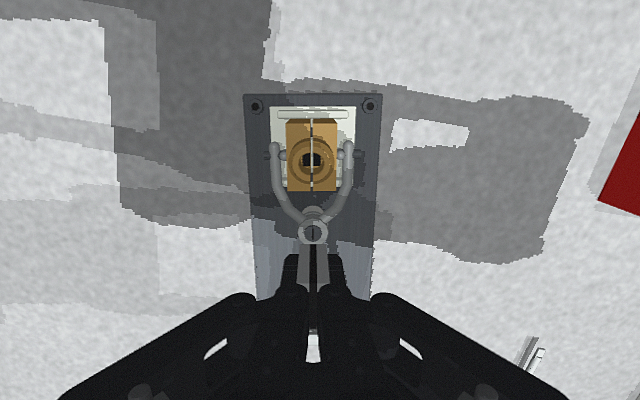

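The view from above the bush shows the two halves at (305..320, 161) with a clear slit about 2.5 px (1.3 mm) wide. The clamp holds, but the bush isn't shut yet, so it needs one more click.

```bash
python3 - <<'E'
from h import *
P,r=fpose(.05,OFF+.012,.10); move_pose(P,r)
P[2]=.022; move_l(P,.15); 
P,r=fpose(.03,OFF+.002,.022); move_l(P,.1,r); print(st())
th=push(.03,-.012,.0014)
th=push(th,-.09,.0005,fmax=24)
print(ftan(th,5)); backoff(th); look("w6.png")
E
```

```text
(17.4333, array([0.6545, 0.0045, 0.0232]), array([0.84, 0.46, 0.2 ]), 0.004)
17.68 th 0.0187 f 0.05 fz -0.23  err_mm 0.11
17.93 th 0.0073 f 0.16 fz -0.40  err_mm 0.12
18.18 th -0.0040 f 3.04 fz 0.30  err_mm 0.97
18.43 th -0.0120 f 4.97 fz 0.56  err_mm 1.02
18.68 th -0.0160 f 4.15 fz -0.37  err_mm 0.93
18.93 th -0.0201 f 5.04 fz 0.02  err_mm 1.13
19.18 th -0.0241 f 4.51 fz -0.25  err_mm 1.39
19.43 th -0.0282 f 6.48 fz -0.38  err_mm 1.58
19.68 th -0.0322 f 6.67 fz -0.61  err_mm 1.88
19.93 th -0.0363 f 7.20 fz -0.55  err_mm 2.00
20.18 th -0.0403 f 7.55 fz -0.84  err_mm 2.21
20.43 th -0.0444 f 8.71 fz -1.02  err_mm 2.61
20.68 th -0.0484 f 6.40 fz -1.17  err_mm 1.64
20.93 th -0.0525 f 6.63 fz -2.09  err_mm 1.48
21.18 th -0.0565 f 5.83 fz -1.39  err_mm 1.43
CLICK? peak 8.706142060837035 -> 5.82924532132059
(np.float64(6.151205607990821), np.float64(-1.421594167689584))
back 1 mm (np.float64(5.2581899389752245), np.float64(-1.1326208112648701))
back 2 mm (np.float64(4.550516058047818), np.float64(-1.0907861410654944))
back 6 mm (np.float64(3.6004683663592996), np.float64(-0.15055827700593083))
[313.34651271 161.16194704] (23.1917, array([0.5709, 0.1092, 0.0875]), array([ 0.14, -0.92, -0.1 ]), 0.003)
```

View pics/w6z.png

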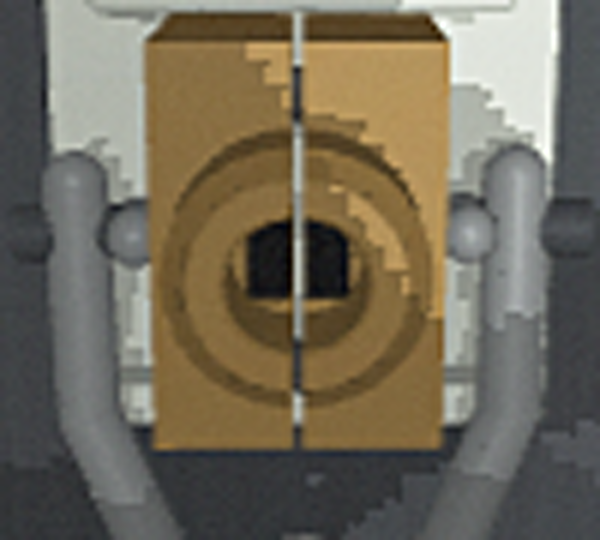

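The slit is still there, about 0.8 mm, and the force followed my fingers back. I stopped just short of the tooth's holding point, so I'll push again and go about 1 mm past.

```bash
python3 - <<'E'
from h import *
P,r=fpose(.05,OFF+.012,.10); move_pose(P,r)
P[2]=.022; move_l(P,.15); 
P,r=fpose(.015,OFF+.002,.022); move_l(P,.1,r); print(st())
th=push(.015,-.038,.0016,stop_click=False)
th=push(th,-.066,.0006,fmax=24,stop_click=False)
print(ftan(th,4))
for k in (.001,.0025):
    P,r=fpose(th,OFF+k,.022); move_l(P,.06,r); f=ftan(th,3); print(k,f, (read_state()["position"][:2]-P[:2])@tang(th)*1e3)
E
```

```text
(24.7583, array([0.6532, 0.0034, 0.0233]), array([ 0.1 , -1.09, -0.33]), 0.005)
25.01 th 0.0020 f 0.58 fz 0.41  err_mm 0.52
25.26 th -0.0109 f 3.96 fz 0.24  err_mm 1.30
25.51 th -0.0239 f 4.95 fz -1.08  err_mm 1.59
25.76 th -0.0368 f 5.91 fz -1.19  err_mm 2.18
26.01 th -0.0380 f 6.61 fz -1.18  err_mm 2.28
26.26 th -0.0429 f 7.73 fz -1.64  err_mm 2.77
26.51 th -0.0477 f 7.74 fz -0.33  err_mm 3.05
26.76 th -0.0526 f 6.68 fz -2.34  err_mm 2.50
27.01 th -0.0574 f 5.34 fz -1.48  err_mm 2.19
27.26 th -0.0623 f 6.24 fz -1.82  err_mm 2.08
27.51 th -0.0660 f 5.18 fz -0.56  err_mm 1.63
(np.float64(5.1027492855571355), np.float64(-0.5617589761005323))
0.001 (np.float64(4.438814422761259), np.float64(0.6587657240374528)) 0.697852396197978
0.0025 (np.float64(2.5020491674149246), np.float64(-0.04621740518570137)) -0.47450737536135057
```

```bash
python3 - <<'E'
from h import *
th=-.066
for k in (.004,.008):
    P,r=fpose(th,OFF+k,.022); move_l(P,.08,r); f=ftan(th,2); print(k,f, (read_state()["position"][:2]-P[:2])@tang(th)*1e3)
look("w7.png")
E
```

```text
0.004 (np.float64(-0.19643516557755542), np.float64(-0.36708576466510573)) -1.2316046902549598
0.008 (np.float64(0.08350837225513233), np.float64(-0.002511470691353025)) 0.01933174474861019
[312.84965745 161.44936644] (29.7917, array([0.5711, 0.1094, 0.0876]), array([-0.4 , -0.15,  0.04]), -0.002)
```

View pics/w7z.png

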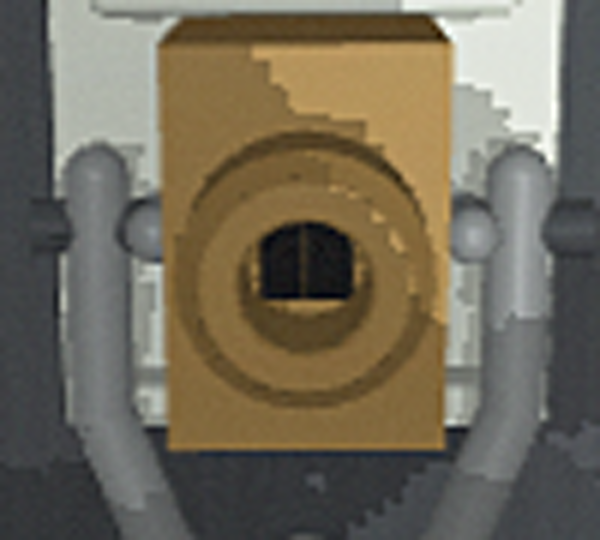

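The bush is shut: no slit shows through the block or the neck at crop (305,270), the clamp holds it alone, and the force on the fingers is zero. Next is the collar.

```bash
python3 - <<'E'
from h import *
w=jw(.052,0,.066); print(w,[proj(jw(.052,0,z),"wrist",(np.array(st()[1]),down(JY))) for z in (.066,.05)])
move_pose([.51,-.271,.12],down(0.0)); 
im,p=snap("wrist","w8.png"); print(st()); np.save("w8.npy",np.r_[p[0],p[1]])
u=proj([.536,-.271,.02],"wrist",p); print(u)
g=cv2.cvtColor(im,cv2.COLOR_BGR2GRAY)
x0,y0=int(u[0])-50,int(u[1])-50
sub=cv2.resize(g[y0:y0+100,x0:x0+100],None,fx=3,fy=3,interpolation=cv2.INTER_CUBIC)
cs=cv2.HoughCircles(sub,cv2.HOUGH_GRADIENT,1,60,param1=120,param2=20,minRadius=50,maxRadius=140)
if cs is not None:
  for c in cs[0][:4]:
    uv=c[:2]/3+[x0,y0]; print(c,uv,onz("wrist",uv,.02,p))
E
```

```text
[0.56279208 0.15364862 0.066     ] [array([312.48006715, 163.27695124]), array([312.52627446, 157.50729931])]
(31.2833, array([ 0.5103, -0.2701,  0.1199]), array([ 0.55, -0.1 ,  0.55]), 0.0)
[312.55297999 166.42775455]
[157.5 148.5  64.7] [314.5 165.5] [ 0.53675665 -0.27255052  0.02      ]
```

View pics/w8.png

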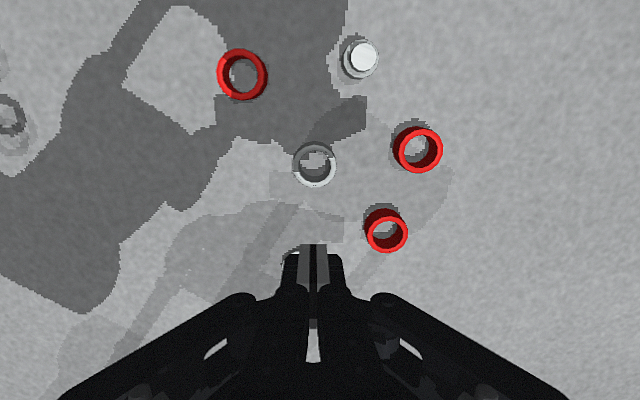

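```bash
python3 - <<'E'
from h import *
c=[.5368,-.2725]
move_pose([*c,.07],down(0.0)); grip(.68)
move_l([*c,.003],.15); print(st())
grip(0.0); print(st())
move_l([*c,.12],.3); print(st())
im,p=snap("wrist","w9.png")
E
```

```text
(32.8083, array([ 0.5371, -0.2728,  0.0032]), array([ 0.01, -0.28,  0.85]), 0.68)
(33.1417, array([ 0.5379, -0.2732,  0.0046]), array([-0.38, -0.08,  5.55]), 0.387)
(33.6833, array([ 0.5366, -0.2724,  0.1207]), array([-0.39, -0.01, -1.  ]), 0.386)
```

View pics/w9.png

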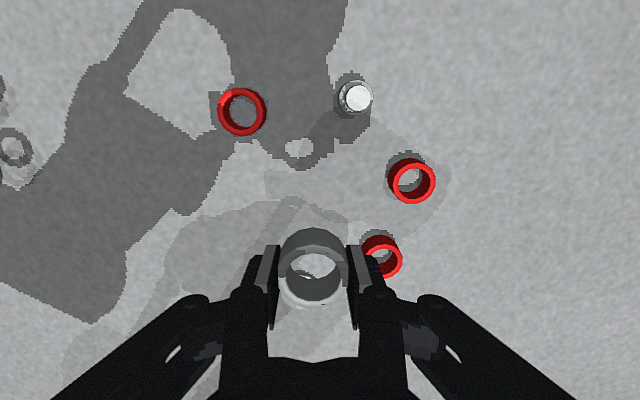

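```bash
python3 - <<'E'
from h import *
s=read_state(); p=(np.array(s["position"]),np.array(s["tool_rot"]))
for dz in (-.004,.0,.004,.016,.02,.024):
    X=p[0]+[0,0,dz]; a=[proj(X+18e-3*np.array([np.cos(t),np.sin(t),0]),"wrist",p) for t in (0,np.pi/2,np.pi,-np.pi/2)]
    print(dz,np.round(proj(X,"wrist",p)),np.round(a).tolist())
im=cv2.imread("pics/w9.png"); cv2.imwrite("pics/w9z.png",cv2.resize(im[215:335,240:390],None,fx=5,fy=5,interpolation=2))
E
```

```text
-0.004 [311. 254.] [[311.0, 223.0], [277.0, 254.0], [311.0, 283.0], [345.0, 254.0]]
0.0 [311. 258.] [[311.0, 226.0], [276.0, 258.0], [311.0, 288.0], [346.0, 258.0]]
0.004 [311. 262.] [[311.0, 229.0], [275.0, 262.0], [311.0, 292.0], [346.0, 262.0]]
0.016 [311. 275.] [[311.0, 240.0], [273.0, 275.0], [311.0, 307.0], [349.0, 275.0]]
0.02 [311. 280.] [[311.0, 245.0], [272.0, 280.0], [311.0, 312.0], [350.0, 280.0]]
0.024 [311. 285.] [[311.0, 249.0], [270.0, 285.0], [311.0, 318.0], [351.0, 285.0]]
```

View pics/w9z.png

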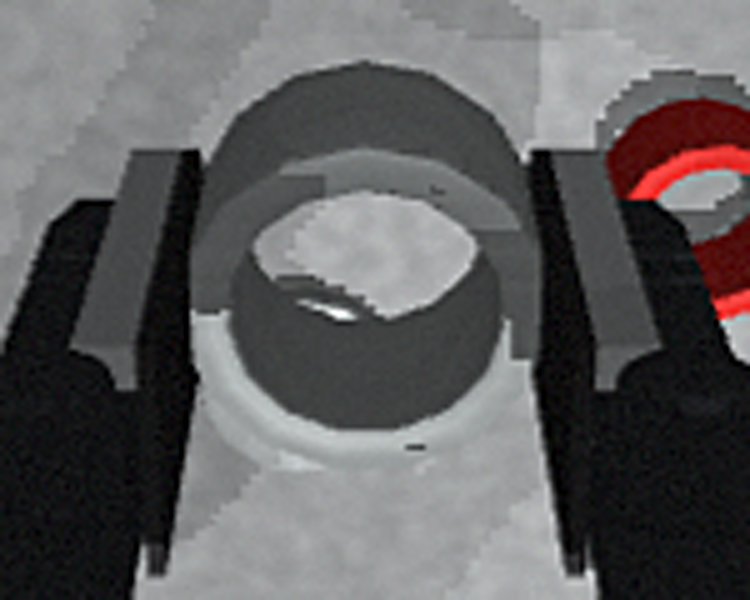

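The collar sits centred between the pads at about (313,270), with its lower edge about level with the fingertips. I'll point the jaw axis along the jig's y, where the block is only ±14 mm, so the tips pass beside the block.

```bash
python3 - <<'E'
from h import *
T=lambda z: jw(.0527,0,z)
move_pose(T(.10),down(JY)); hold(.1); print(st())
im,p=snap("wrist","w10.png")
move_l(T(.074),.1); print(st())
for z in (.070,.067,.064,.061,.058,.056,.0545,.0535,.0525,.0515):
    move_l(T(z),.05); s=st(); print(z,s)
    if s[2][2]>12: break
im,p=snap("wrist","w11.png")
E
```

```text
(35.4083, array([0.5631, 0.1532, 0.0999]), array([ 0.02,  0.92, -1.43]), 0.388)
(35.8667, array([0.5625, 0.154 , 0.0736]), array([ 0.29,  0.77, -1.15]), 0.388)
0.07 (36.1167, array([0.5628, 0.1543, 0.0702]), array([ 0.36,  0.57, -0.75]), 0.391)
0.067 (36.3667, array([0.563 , 0.1548, 0.0672]), array([0.65, 1.57, 0.26]), 0.387)
0.064 (36.6167, array([0.5627, 0.1549, 0.0638]), array([-0.32,  2.48, -2.13]), 0.384)
0.061 (36.8667, array([0.5627, 0.1549, 0.0607]), array([ 1.89,  3.84, -2.37]), 0.386)
0.058 (37.1167, array([0.5628, 0.1549, 0.0578]), array([ 1.44,  4.82, -1.5 ]), 0.386)
0.056 (37.3667, array([0.5628, 0.1549, 0.0559]), array([ 1.22,  5.96, -0.67]), 0.388)
0.0545 (37.6167, array([0.5628, 0.1549, 0.0546]), array([-0.42,  5.3 ,  0.3 ]), 0.387)
0.0535 (37.8667, array([0.5628, 0.1549, 0.0545]), array([-1.17,  4.06,  6.19]), 0.387)
0.0525 (38.1167, array([0.5629, 0.1549, 0.0545]), array([-2.58,  5.12, 12.24]), 0.388)
```

View pics/w10.png

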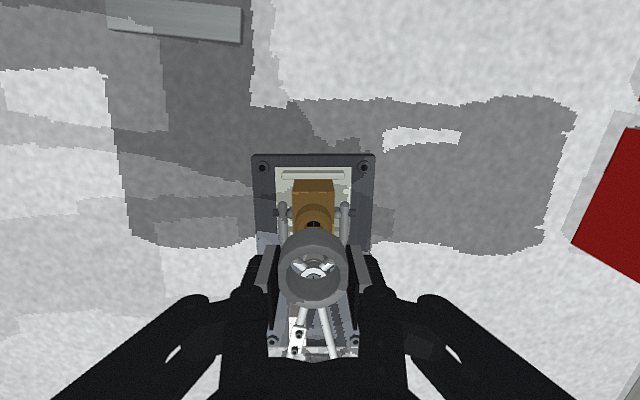

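View pics/w11.png

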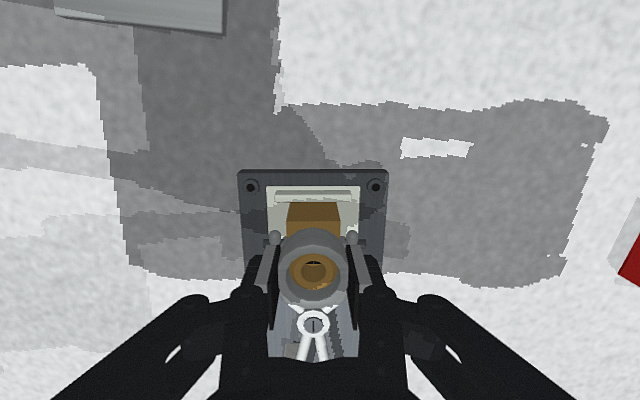

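```bash
python3 - <<'E'
from h import *
grip(.62); move_l(jw(.052,0,.095),.25); grip(0.0); print(st())
im,p=snap("wrist","w12.png")
move_l(jw(.052,0,.074),.15); print(st())
for z in (.0715,.070,.0685,.0675,.0665):
    move_l(jw(.052,0,z),.05); s=st(); print(z,s)
    if s[2][2]>7: break
move_l(jw(.052,0,.095),.25)
E
```

```text
(39.3667, array([0.5627, 0.1536, 0.0947]), array([0.46, 0.92, 1.51]), 0.002)
(39.7083, array([0.5619, 0.1535, 0.0733]), array([ 0.3 ,  0.23, -0.69]), -0.001)
0.0715 (39.9583, array([0.5631, 0.1537, 0.0719]), array([-0.15, -0.59, -0.24]), -0.002)
0.07 (40.2083, array([0.5628, 0.1536, 0.0701]), array([ 0.03, -0.07, -0.25]), -0.003)
0.0685 (40.4583, array([0.5627, 0.1536, 0.0684]), array([ 0.22,  0.91, -0.29]), 0.001)
0.0675 (40.7083, array([0.5627, 0.1536, 0.0674]), array([ 0.35,  0.08, -0.35]), -0.001)
0.0665 (40.9583, array([0.5627, 0.1537, 0.0664]), array([ 0.24, -0.51,  1.03]), -0.002)
```

View pics/w12.png

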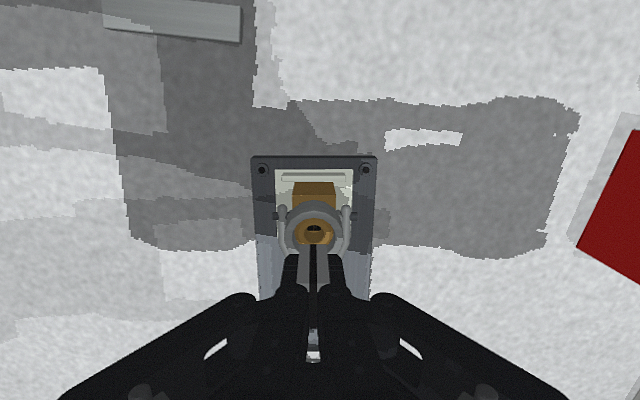

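The collar stopped at TCP z 0.0545, and it was picked at 0.0046 off the bench, so its lower edge is at 0.050 and it's seated. The shut fingers only dipped into the bore and touched the neck top at 0.066. I'll now find the moving ring for the release.

```bash
cat >> h.py <<'E'
def rpose(th,z,r=.1235,out=0.):
    f=PH+th; c=r*np.array([np.cos(f),np.sin(f)])+out*np.array([-np.sin(f),np.cos(f)])
    a=(JY+f+np.pi/2+np.pi)%(2*np.pi)-np.pi
    return jw(*c,z),down(a)
E
python3 - <<'E'
from h import *
P,r=rpose(-.05,.085,out=-.02); move_pose(P,r); hold(.1); print(st())
im,p=snap("wrist","w13.png"); np.save("w13.npy",np.r_[p[0],p[1]])
for th in (-.06,-.045,-.03): print(th,proj(fpose(th,0,.036)[0],"wrist",p))
cv2.imwrite("pics/w13b.png",cv2.resize(im[60:300,150:450],None,fx=2.5,fy=2.5,interpolation=2))
E
```

```text
(42.3417, array([ 0.5957, -0.0194,  0.0847]), array([-0.55, -0.25,  0.33]), 0.0)
-0.06 [313.26798318 194.1814441 ]
-0.045 [313.2827259  191.45485637]
-0.03 [313.25444565 188.71239282]
```

View pics/w13b.png

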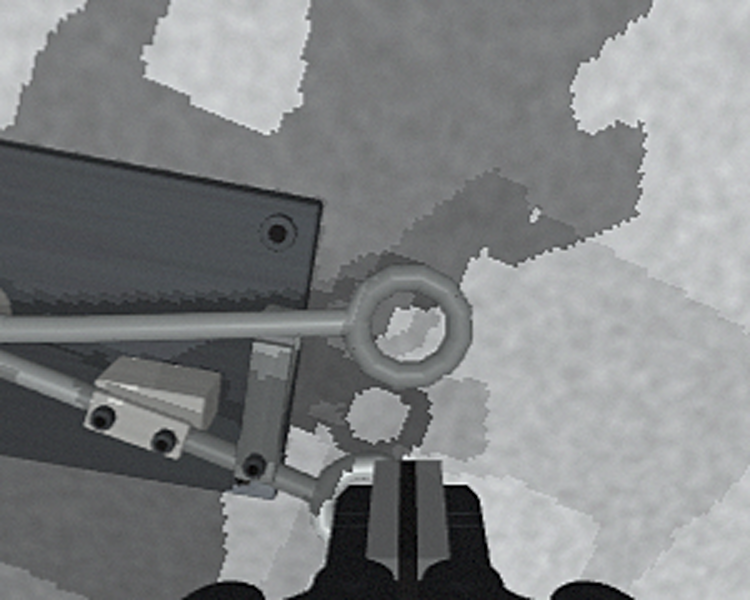

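The moving ring is at (313.6,190.4), so θ≈-0.04. I'll press there with the tip's 22 mm width along the swing direction.

```bash
python3 - <<'E'
from h import *
th=-.04
P,r=rpose(th,.06); move_l(P,.2,r)
P,r=rpose(th,.0415); move_l(P,.12,r); s=st(); print(s); b=s[2][2]
for z in (.039,.037,.036,.035,.034,.033,.0325,.032):
    P,r=rpose(th,z); move_l(P,.05,r); s=st(); f=s[2]; print(z,s[0],s[1][2],f[2],round(f[:2]@tang(th),2))
    if f[2]>7.5: break
E
```

```text
(43.0167, array([ 0.615 , -0.0128,  0.0415]), array([-0.32, -0.28, -0.19]), 0.001)
0.039 43.2667 0.0395 -0.21 0.02
0.037 43.5167 0.0372 1.55 0.42
0.036 43.7667 0.0363 1.21 -0.39
0.035 44.0167 0.0356 2.04 4.96
0.034 44.2667 0.0346 3.65 4.84
0.033 44.5167 0.0338 6.3 5.05
0.0325 44.7667 0.0335 5.5 4.76
0.032 45.0167 0.0331 6.34 4.55
```

```bash
cat > drag.py <<'E'
from h import *
import sys
th,z,th1,step=map(float,sys.argv[1:5])
while th<th1:
    th=min(th+step/.1235,th1)
    P,r=rpose(th,z); move_l(P,.06,r); s=st(); f=s[2]
    print("%.2f th %.3f zc %.4f z %.4f fz %.2f ft %.2f err %.2f"%(s[0],th,z,s[1][2],f[2],f[:2]@tang(th),(s[1][:2]-P[:2])@tang(th)*1e3))
    if f[2]>13: z+=.001
    elif f[2]<7.5 and s[1][2]>.030: z-=.0005
E
python3 drag.py -.04 .0315 .0 .0012
python3 - <<'E'
from h import *
im,p=snap("wrist","w14.png")
for th in (-.04,-.0,.02): print(th,proj(fpose(th,0,.034)[0],"wrist",p))
E
```

```text
45.27 th -0.030 zc 0.0315 z 0.0326 fz 7.30 ft 4.25 err 1.06
45.52 th -0.021 zc 0.0310 z 0.0321 fz 7.42 ft 3.73 err 0.75
45.77 th -0.011 zc 0.0305 z 0.0317 fz 8.08 ft 2.58 err 0.62
46.02 th -0.001 zc 0.0305 z 0.0317 fz 8.85 ft 2.41 err 0.40
46.27 th 0.000 zc 0.0305 z 0.0317 fz 8.71 ft 3.06 err 0.36
-0.04 [310.61396146 268.68842387]
-0.0 [310.79063645 260.25047908]
0.02 [310.73500698 255.96754598]
```

View pics/w14.png

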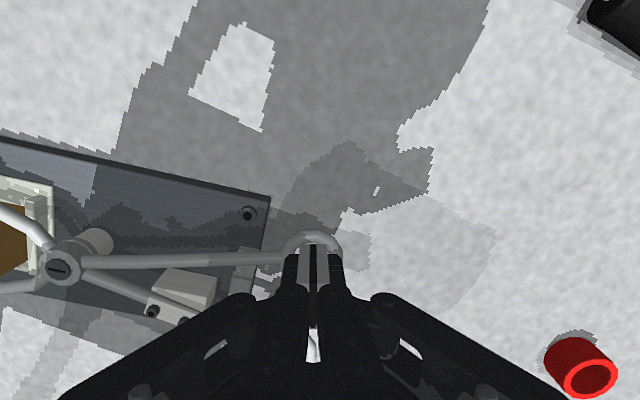

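The ring follows the tip, with its outer edge at row 231, which puts its centre at θ≈0. I'll keep dragging.

```bash
python3 drag.py 0 .0305 .10 .002
python3 - <<'E'
from h import *
im,p=snap("wrist","w15.png")
for th in (.06,.08,.10): print(th,proj(fpose(th,0,.034)[0],"wrist",p))
cv2.imwrite("pics/w15b.png",im[150:330,150:480])
E
```

```text
46.57 th 0.016 zc 0.0305 z 0.0316 fz 8.76 ft 2.43 err 0.23
46.82 th 0.032 zc 0.0305 z 0.0315 fz 8.42 ft 1.36 err 0.01
47.07 th 0.049 zc 0.0305 z 0.0315 fz 8.73 ft 0.74 err -0.56
47.32 th 0.065 zc 0.0305 z 0.0313 fz 8.95 ft -0.37 err -1.05
47.57 th 0.081 zc 0.0305 z 0.0313 fz 8.53 ft 0.30 err -1.26
47.82 th 0.097 zc 0.0305 z 0.0313 fz 8.66 ft 0.79 err -1.34
48.07 th 0.100 zc 0.0305 z 0.0313 fz 8.83 ft -0.72 err -1.47
0.06 [311.10276432 266.01647894]
0.08 [311.24438964 261.7889205 ]
0.1 [311.29046476 257.51691858]
```

View pics/w15b.png

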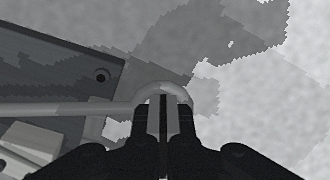

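```bash
python3 drag.py .1 .0305 .235 .0025
python3 - <<'E'
from h import *
s=read_state(); P=s["position"]
move_l([P[0],P[1],.055],.08); print(st())
move_l([P[0],P[1],.12],.25)
move_pose([.53,.065,.17],down(.1)); hold(.1); im,p=snap("wrist","w16.png"); print(st())
for th in (.18,.2,.22,.24): print(th,proj(fpose(th,0,.036)[0],"wrist",p))
E
```

```text
48.37 th 0.120 zc 0.0305 z 0.0313 fz 8.44 ft -0.08 err -1.24
48.62 th 0.140 zc 0.0305 z 0.0313 fz 8.09 ft -0.91 err -1.27
48.87 th 0.161 zc 0.0305 z 0.0313 fz 9.06 ft 0.32 err -1.22
49.12 th 0.181 zc 0.0305 z 0.0313 fz 8.21 ft -0.06 err -1.26
49.37 th 0.201 zc 0.0305 z 0.0313 fz 8.30 ft 0.18 err -1.24
49.62 th 0.221 zc 0.0305 z 0.0314 fz 7.92 ft -0.04 err -1.22
49.87 th 0.235 zc 0.0305 z 0.0313 fz 9.12 ft -0.15 err -1.25
(50.325, array([0.6438, 0.0025, 0.0548]), array([ 0.68,  0.6 , -0.31]), -0.002)
(51.5417, array([0.5309, 0.0644, 0.1688]), array([ 0.26,  0.8 , -0.63]), -0.0)
0.18 [403.61525151  66.20516747]
0.2 [402.4217101   63.33922557]
0.22 [401.16619288  60.48983855]
0.24 [399.84882476  57.65854594]
```

View pics/w16.png

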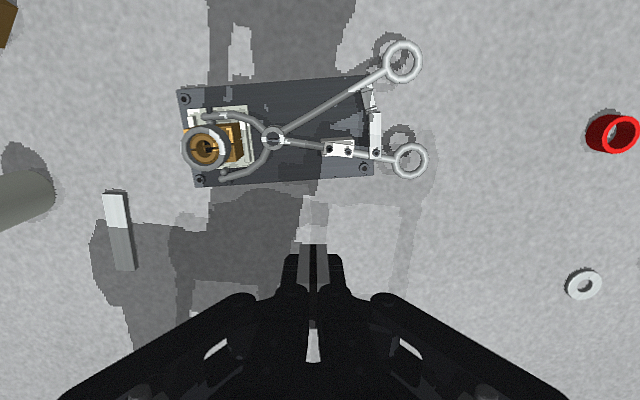

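```bash
python3 - <<'E'
from h import *
move_pose(jw(.0,0,.10),down(JY)); hold(.1); im,p=snap("wrist","w17.png"); print(st()[0])
for z in (.05,.06,.07): 
  print(z,[np.round(proj(jw(.052+dx,dy,z),"wrist",p),1).tolist() for dx,dy in((.018,0),(-.018,0),(0,.018),(0,-.018))])
u=proj(jw(.052,0,.06),"wrist",p).astype(int); print(u-[50,45])
cv2.imwrite("pics/w17z.png",cv2.resize(im[u[1]-45:u[1]+45,u[0]-50:u[0]+50],None,fx=6,fy=6,interpolation=2))
im,_=snap("top","top9.png"); a=cv2.imread("pics/top0.png"); print(im.shape)
cv2.imwrite("pics/cmp.png",np.vstack([a[90:310,140:500],im[90:310,140:500]]))
E
```

```text
53.0917
0.05 [[313.5, 112.0], [313.4, 170.5], [284.3, 142.1], [342.5, 142.1]]
0.06 [[313.5, 112.9], [313.4, 174.3], [282.9, 144.6], [344.1, 144.6]]
0.07 [[313.5, 114.0], [313.5, 178.6], [281.2, 147.4], [345.8, 147.4]]
[263  99]
(400, 640, 3)
```

View pics/w17z.png

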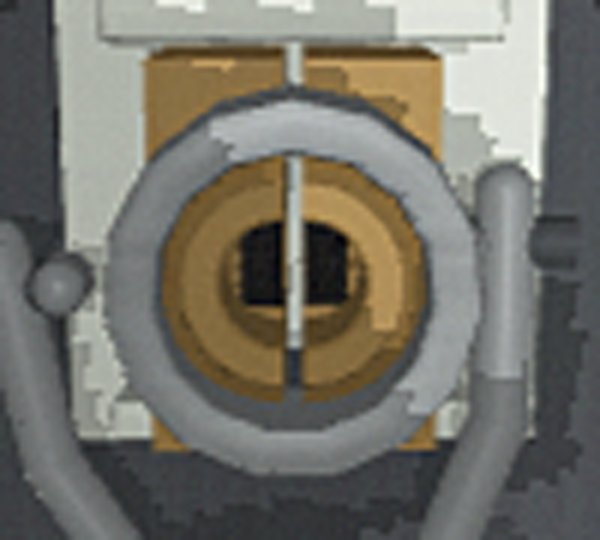

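View pics/cmp.png

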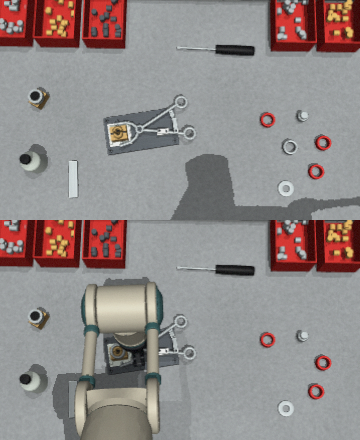

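```bash
python3 - <<'E'
from h import *
print(st()); close_job()
E
```

```text
(53.1417, array([0.5717, 0.1023, 0.1002]), array([ 0.12,  0.09, -0.2 ]), 0.003)
the job is handed in; nothing more can be done
```

I did the job in the order asked and handed it in at 53 s, within the 72 s limit; no verdict was reported.

- **Clamp:** I closed it to the third click that I felt. The wrist view then showed the bush with no slit while the fingers were off the clamp. I stopped there. The push at the ring settled near 5 N after that click, which is about 12 N at the jaw and below the 27 N crush limit.
- **False stop:** My first try at the third click stopped just short of the holding point and the ring slid back. The bush was still open by about 0.8 mm, so I pushed again.
- **Collar:** It came to rest with its lower edge at 50 mm, going by the height it was picked up from. In the last wrist view its upper rim matches a top at 70 mm to within a pixel or two. My extra height check failed: the shut fingertips dipped into the bore and met only the neck.
- **Collar grip:** The tips gripped level with the collar's lower edge rather than above it. They touched the bench with about 5.5 N as they closed. I turned the jaws so that they passed beside the bush block.
- **Release:** I pressed the moving ring down with at most about 9 N, well under the 20 N that bends the leg for good. I then dragged it out to about 0.21 rad. The clamp's moving jaw is clear of the bush.
- **Halves:** They rest against the collar with a slit of about 1.3 mm, which fits within the collar's 1.6 mm of play on the neck.
- **Bench:** In the last top view the washer, spacer, red rings, screwdriver, bottle and finished bush look unmoved. The arm hid the gauge bar there, but an earlier wrist view showed it in place.

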